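Rack the round coaster

ROBOT

A 6-joint arm with a two-finger parallel gripper is mounted at the origin on a cart in front of the work surface, level with it; the furniture and walls round the work are solid. World frame = base frame: x ahead of the robot, y to its left, z up, the work surface at z = 0. Lengths are in m, angles in degrees, forces in N, time in s.
With the tool pointing down it reaches from about 0.275 to 0.725 m from the base axis. Payload 5.6 kg.
Tool frame: the origin (TCP) lies on the centre line of the jaws, within the pads' length; the fingertips stand 11 mm ahead of it and the grasp point (between the pads) lies 8 mm behind it (r.tips_ahead is the z of the fingertips in the tool frame, in m); z points along the fingers, y is the direction in which the jaws open and shut (so a half turn about z gives the same grasp; the last joint's range is limited). The gripper opens to 85 mm and grips with 20 to 120 N. Pads are 22 mm wide; open, the fingers measure 114 mm over their backs; the gripper's body (76 mm by 85 mm) begins 54 mm behind the grasp point. The pads swing forward as they close: fully open they stand 13 mm farther back than shut.
Start: joints at [81.337, 14.616, 6.199, 0, -81.583, -16.306], TCP at [0.232, 0.499, 0.242] pointing down, gripper open.
Joint ranges: [-168.99, 168.99], [-69.2, 112.95], [-62.41, 85.93], [-164.36, 98.24], [-168.68, -3.75], [-174.98, 174.98]. Speed limits (degrees/s): [147.25, 147.25, 180, 180, 180, 180].

INTERFACE

Orientations are given as [roll, pitch, yaw] about the fixed x, y, z axes, in that order (R = Rz(yaw) Ry(pitch) Rx(roll)).
In Python, from cell import status, imaging, ticket, r gives the robot as it stands.
- The arm moves only by the shell command python3 -m creep 'ROWS' [FORCE]. ROWS is JSON, a list of rows, each a list of 5 numbers: the opening in per cent of the stroke, from 0 (shut) to 100 (fully open), then the shift along the tool's x, y, z in mm, then the turn about the tool's z in rad. A call has 1 to 10 rows; each row shifts and turns the pose as measured when the row begins, along the tool's axes as they then stand; what a row does not reach is not made up. A row lasts 1/12 s, in which the tool goes at most 41.7 mm and 7.16 degrees, less where a joint would pass 70% of its speed; a pose out of reach is approached as far as the arm can. A call with a gripper value outside its range is refused whole. The fingers move at their own pace and stop on an object; FORCE is the grip in N (left out, the last holds). Time passes only in rows, so rows that do not move let the fingers close. It gives the time, the measured TCP pose, the force and the opening at its end, in the units of the state.
- status.get_state(): the state, without advancing time (a new reading comes with each control period).
- imaging.grab_frame(name): name is "scene" or "side" or "wrist"; returns (picture, depth): 400x640x3 uint8, blue, green, red; 400x640 float32, m along the optical axis (not along the pixel's ray), 0 where there is no reading.
- imaging.camera_params(name): a dict with "fx", "fy", "cx", "cy" (pixels), "R" (3x3) and "t" (3): a world point X has camera coordinates R X + t; the wrist camera has in their place "tool_from_camera" (4x4, takes a point from camera to tool coordinates, whose origin is the TCP and whose axes are the flange's). Camera axes: x right, y down, z forward; pixel columns grow to the right and rows downward; lengths in m; the calibration is good to about 2 mm. The wrist camera is an equidistant fisheye: a pixel r from the principal point sees the ray r / f radians off the axis. A picture is of the moment at which its call begins: read the wrist's pose just before it. camera_params takes no time and is no camera call.
- ticket.sign_off(): hands the job in, once; it reports no verdict.
Trained networks look in the newest picture that a camera, given by its name, has taken for a name from the list of things; names that differ only in an ending like _2 or _b are one class to them, and where a whole thing is asked for, a point or a joint stands for the part that bears it (a point fixed in the world has none). Each returns a list of dicts, best first, with "confidence" (0 to 1); they miss things now and then, are a little off and sometimes report something else, mostly with a low value. They report only what shows in the picture. A call takes as long as a camera call.
- imaging.search_frame(camera, thing): "centre" ([x, y, z] in m, in world coordinates, good to about 4 mm: the middle of the surface that is visible of it).
The state is a dict: "t": time; "joints": joint angles; "joint_velocities": joint speeds; "effort": joint torques, N m; "position": TCP position; "orientation": TCP orientation; "force": force on the tool from outside, world axes, zero at the start; "wrist_torque": the same for the moment, N m; "width": finger opening in m.
Only numpy, scipy, OpenCV 4.12 (cv2) and the standard library are available. Lean on these libraries where they do the work, as an engineer would, in place of code of your own. Each camera call takes 0.05 s, during which the arm holds its last target.

TASK

Take the round coaster off the leaning rest and stand it upright in the middle gap of the tine rack, sitting down on the rack's two rails, then let go of it. Leave the square coaster where it is.

Things in the scene. Friction and masses are not known exactly. Their poses are not given: they have to be found in the camera images.
- round_coaster: Round cork coaster, a flat disc 90 mm in diameter and 12 mm thick, 60 to 130 g, loose. Origin at the centre of the disc; its z axis is the disc's axis (square to the flat faces). It starts on edge in one of the two places of the leaning rest (either one).
- square_coaster: Square cork coaster of the same cork, 90 x 88 x 12 mm, loose, in the other place of the rest. Origin at its centre, z axis square to its flat faces. To be left alone.
- rest: Fixed dark wood rest, 85 (x) by 224 mm (y). Origin under its centre, on the desk; z up. Two places at y = +56 and -56 mm; a coaster leans there 20 degrees, top edge to the rest's -x, its centre at x -5, z 70 mm. Slats behind the lower face reach 38 mm up along the coaster, cheeks beside it 26, a lip on its other face 8: the upper half is free. A microphone hangs beyond it, 0.49 m up.
- rack: Fixed rack: wood board 130 (x) by 90 (y) by 10 mm, origin under its centre on the desk, z up. Two 6 mm steel rails along x at y = +-26 mm, centres at z 22. On each stand four 6 mm tines at x = -45, -15, 15, 45 mm, up to z 75: three gaps 24 mm clear, the middle one at x = 0. A round coaster there rests on both rails, axis along the rack's x, centre at z 62.

How it is judged:
By the outcome, as a careful person would: the job done as asked, in the order asked, and still so for the second after the job is handed in, with the robot touching nothing.
It also fails if it takes over 35 s, if anything falls off the work surface, if the arm or the gripper's body presses on something with over 40 N, if the wrist force passes 120 N, or if a joint passes its speed limit or range.

## Working session

There is one attempt and no reset: what is moved stays moved. The work goes in short steps, Python scripts to look and compute and a shell command to move; the robot and the scene stay as the last step left them, time stands still between calls to the robot, and variables do not carry over. Pictures are saved under pics/ and viewed, and the job is handed in when it is done.

```bash
ls; mkdir -p pics
python3 - <<'E'
from cell import status, imaging, ticket, r
import cv2
print(status.get_state())
for c in ("scene","side","wrist"):
    p,d=imaging.grab_frame(c); cv2.imwrite(f"pics/{c}0.png",p)
    if c!='wrist':
        for th in ("round_coaster","square_coaster","rest","rack"):
            for x in imaging.search_frame(c,th)[:2]: print(c,th,x)
    print({k:(v.tolist() if hasattr(v,'tolist') else v) for k,v in imaging.camera_params(c).items()})
E
```

```text
pics
{'t': 0.0, 'joints': array([ 8.13369159e+01,  1.46528918e+01,  6.13100686e+00, -2.81648739e-02,
       -8.15822754e+01, -1.63052523e+01]), 'joint_velocities': array([-0.04856798, -0.02058998, -0.08077412,  0.05684716,  0.09137766,
       -0.11624164]), 'effort': array([ 3.53193618e-04, -3.86636317e+01,  2.37937027e+01,  5.36506042e+00,
       -6.23170054e-03, -1.59019243e-05]), 'position': array([0.23191519, 0.49819486, 0.24139693]), 'orientation': array([ 1.79892208e+02, -2.51014173e-03, -2.49724824e+01]), 'force': array([ 0.31406561,  0.87757182, -0.36899928]), 'wrist_torque': array([-0.01446556,  0.06858575,  0.01615874]), 'width': 0.08542964039840942}
scene round_coaster {'centre': [0.4711, -0.1175, 0.0825], 'confidence': 0.58}
scene square_coaster {'centre': [0.582, -0.1396, 0.0815], 'confidence': 0.84}
scene rest {'centre': [0.5181, -0.1294, 0.0111], 'confidence': 0.74}
scene rack {'centre': [0.5296, -0.2901, 0.0036], 'confidence': 0.64}
{'fx': 448.7159177912162, 'fy': 448.7159177912162, 'cx': 317.7722424526776, 'cy': 209.14654274437507, 'R': [[0.890645578570845, -0.454559
[... 609 characters left out ...]
.72464401456602, 'R': [[-0.9987904536388701, -0.043815669413801, -0.022311809287480056], [-0.005436936913338253, 0.549408223046968, -0.8355363811141758], [0.04886787735169961, -0.834404453225289, -0.5489819113604253]], 't': [0.4927908023742539, 0.1743280431163798, 0.7000314123494007]}
{'fx': 309.70691628693146, 'fy': 309.70691628693146, 'cx': 320.4485120794771, 'cy': 193.9751527093785, 'tool_from_camera': [[0.0009312428659967369, -0.9660740964551678, -0.25826337902431273, 0.06460157000279834], [0.9999985418381009, 0.0012693458621742004, -0.0011424021861325935, 0.002141610323801335], [0.0014314707112721475, -0.2582619385806074, 0.9660738698320072, -0.13270611250188374], [0.0, 0.0, 0.0, 1.0]]}
```

View pics/scene0.png

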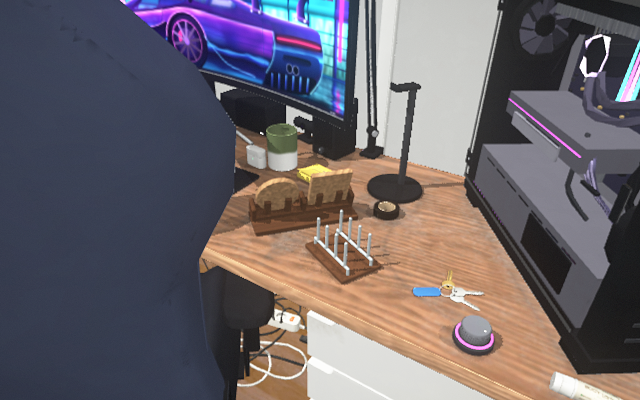

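View pics/side0.png

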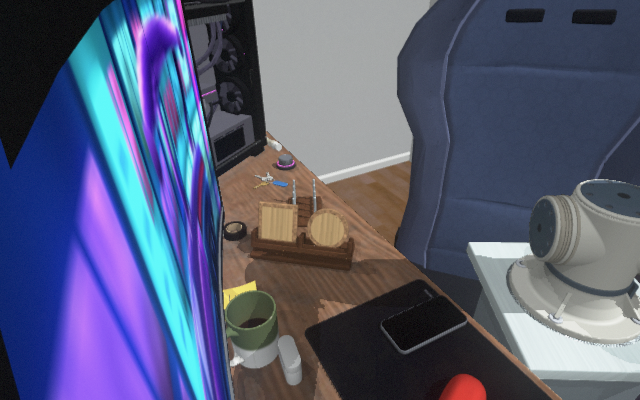

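View pics/wrist0.png

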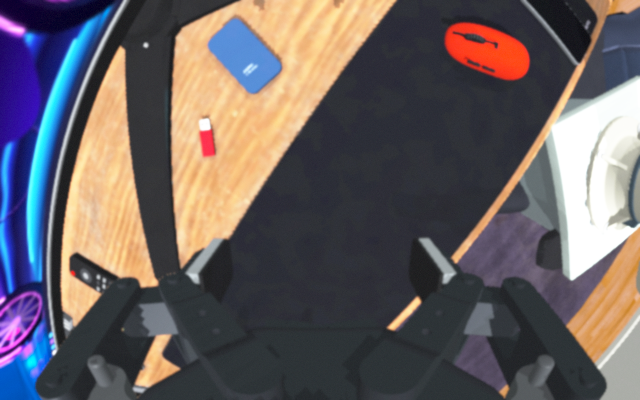

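```bash
cat > h.py <<'E'
from cell import status, imaging
import numpy as np, cv2
def cloud(c,d):
    P=imaging.camera_params(c); R=np.array(P['R']);t=np.array(P['t'])
    v,u=np.mgrid[0:400,0:640]
    X=np.stack([(u-P['cx'])/P['fx']*d,(v-P['cy'])/P['fy']*d,d],-1)
    W=(X-t)@R
    W[d<=0]=np.nan
    return W
def proj(c,X):
    P=imaging.camera_params(c); Xc=np.atleast_2d(X)@np.array(P['R']).T+np.array(P['t'])
    return np.c_[P['fx']*Xc[:,0]/Xc[:,2]+P['cx'],P['fy']*Xc[:,1]/Xc[:,2]+P['cy']]
E
python3 - <<'E'
from h import *
for c in ("scene","side"):
    p,d=imaging.grab_frame(c); np.savez(f"{c}.npz",p=p,d=d)
    P=imaging.camera_params(c);print(c,-np.array(P['R']).T@np.array(P['t']))
p=np.load('scene.npz')['p'];q=np.load('side.npz')['p']
a=cv2.resize(p[150:290,230:400],None,fx=4.5,fy=4.2,interpolation=cv2.INTER_CUBIC)
cv2.imwrite('pics/scz.png',a)
a=cv2.resize(q[165:275,215:365],None,fx=5,fy=5,interpolation=cv2.INTER_CUBIC)
cv2.imwrite('pics/siz.png',a)
# face of coasters from side
for c in("scene","side"):
    d=np.load(c+'.npz')['d'];W=cloud(c,d)
    m=(W[...,0]>0.38)&(W[...,0]<0.68)&(W[...,1]>-0.25)&(W[...,1]<-0.03)&(W[...,2]>0.055)&(W[...,2]<.15)
    n,l,st,ce=cv2.connectedComponentsWithStats(m.astype(np.uint8))
    for i in range(1,n):
        if st[i,4]<80: continue
        w=W[l==i]; ctr=np.median(w,0)
        w=w[np.linalg.norm(w-ctr,axis=1)<.08]
        for k in range(3):
            ctr=w.mean(0);nn=np.linalg.svd(w-ctr)[2][2]; e=(w-ctr)@nn; w=w[abs(e)<max(.003,1.5*e.std())]
        print(c,st[i],ctr.round(4),nn.round(3),e.std(),w.min(0).round(3),w.max(0).round(3))
E
```

```text
scene [ 0.18389146 -0.85309053  0.53701714]
side [0.45893351 0.50992403 0.54095706]
scene [308 169  45  29 937] [ 0.5807 -0.1427  0.0859] [-0.163 -0.933 -0.32 ] 0.0011926938811448967 [ 0.538 -0.16   0.055] [ 0.626 -0.125  0.113]
scene [255 178  49  27 892] [ 0.471  -0.1224  0.0822] [-0.161 -0.932 -0.324] 0.0012124014596513267 [ 0.429 -0.135  0.055] [ 0.517 -0.105  0.112]
side [ 258  198   40   37 1172] [ 0.5802 -0.1307  0.0855] [-0.155 -0.923 -0.351] 0.001178201688124555 [ 0.536 -0.151  0.055] [ 0.625 -0.112  0.116]
side [ 307  208   42   32 1061] [ 0.4706 -0.1105  0.0821] [-0.161 -0.922 -0.351] 0.0011392902386669506 [ 0.427 -0.126  0.055] [ 0.515 -0.093  0.114]
```

View pics/scz.png

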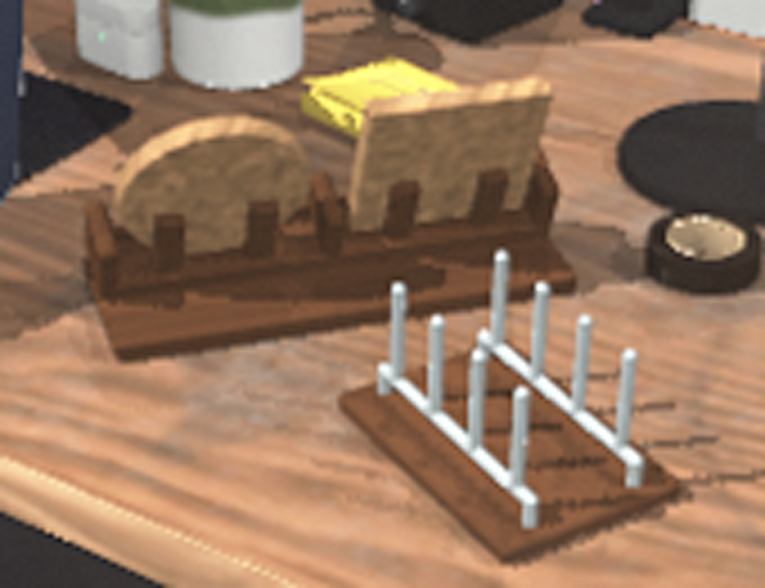

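View pics/siz.png

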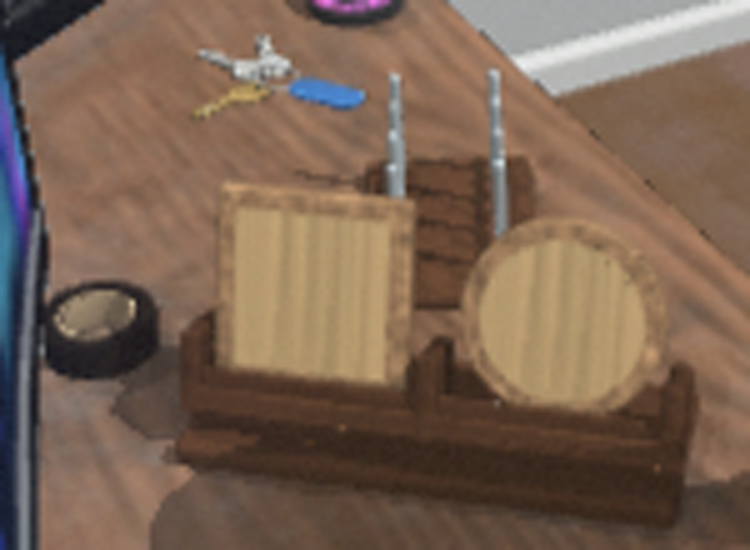

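Run:
```python
from h import *
from cell import r
from scipy.optimize import least_squares
print([a for a in dir(r) if a[0]!='_'], r.tips_ahead)
near=[(398,287),(437,320),(479,352),(521,392)]; far=[(501,255),(541,287),(584,320),(629,353)]
uv=np.array(near+far)/[4.5,4.2]+[230,150]-.5
M=np.array([(x,y,.073) for y in (-.026,.026) for x in (-.045,-.015,.015,.045)])
best=None
for flip in (0,180):
    f=lambda p:(proj('scene',np.c_[M[:,0]*np.cos(p[2])-M[:,1]*np.sin(p[2])+p[0],M[:,0]*np.sin(p[2])+M[:,1]*np.cos(p[2])+p[1],M[:,2]])-uv).ravel()
    for y0 in np.radians(range(-180,180,45)):
        s=least_squares(f,[.53,-.29,y0])
        if best is None or s.cost<best.cost: best=s
print(best.x[:2],np.degrees(best.x[2]),np.abs(best.fun).max(), best.fun.round(1))
# depth-based: tine tips & rail points from scene
W=cloud('scene',np.load('scene.npz')['d']); p=np.load('scene.npz')['p']
m=(np.linalg.norm(W[...,:2]-best.x[:2],axis=-1)<.085)
w=W[m&(W[...,2]>.035)&(W[...,2]<.09)]
c,s=np.cos(best.x[2]),np.sin(best.x[2]); L=(w[:,:2]-best.x[:2])@np.array([[c,-s],[s,c]])
print(len(w)); 
for k in (-45,-15,15,45):
  for y in (-26,26):
    q=L[(abs(L[:,0]*1e3-k)<10)&(abs(L[:,1]*1e3-y)<12)]; print(k,y,len(q),np.median(q,0).round(4) if len(q) else '')
for b in ((.006,.014),):
  w=W[m&(W[...,2]>b[0])&(W[...,2]<b[1])]; L=(w[:,:2]-best.x[:2])@np.array([[c,-s],[s,c]])
  print(len(w),np.percentile(L,[1,50,99],axis=0).round(4))
# obstacles near
for cam in('scene','side'):
  W=cloud(cam,np.load(cam+'.npz')['d']).reshape(-1,3); W=W[~np.isnan(W[:,0])]
  for x0 in np.arange(-.2,.9,.1):
    row=[]
    for y0 in np.arange(-.6,.6,.1):
      k=W[(W[:,0]>=x0)&(W[:,0]<x0+.1)&(W[:,1]>=y0)&(W[:,1]<y0+.1)]; row.append('%5.2f'%k[:,2].max() if len(k)>5 else '  -  ')
    print(cam,'%.1f'%x0,' '.join(row))
```

```text
['MotionError', 'tips_ahead'] 0.011
[ 0.53731273 -0.2734713 ] -85.29153098764957 0.5788101831020356 [-0.   0.1 -0.  -0.  -0.3  0.6  0.  -0.3  0.   0.1  0.2 -0.2  0.1 -0.3
  0.   0. ]
468
-45 -26 54 [-0.0412 -0.0282]
-45 26 55 [-0.0417  0.0237]
-15 -26 60 [-0.0117 -0.0288]
-15 26 56 [-0.012   0.0236]
15 -26 64 [ 0.0183 -0.0286]
15 26 57 [0.018  0.0235]
45 -26 64 [ 0.0485 -0.0287]
45 26 58 [0.0481 0.0233]
1559 [[-0.06   -0.0463]
 [ 0.0167 -0.007 ]
 [ 0.0664  0.0418]]
scene -0.2   -     -     -     -     -     -     -     -     -     -     -     -  
scene -0.1   -     -     -     -     -     -     -     -     -     -     -     -  
scene 0.0   -    0.35  0.09   -     -     -     -     -     -     -     -     -  
scene 0.1   -    0.49   -     -     -     -     -     -     -     -     -     -  
scene 0.2   -    0.49  0.47 -0.18 -0.18 -0.19   -     -     -     -     -     -  
scene 0.3   -    0.38   -    0.00  0.00  0.00  0.00 -0.74   -     -     -     -  
scene 0.4   -    0.00  0.01  0.01  0.11  0.06  0.01  0.01  0.00   -    0.36  0.36
scene 0.5  0.03  0.00  0.07  0.08  0.12  0.06  0.10  0
[... 464 characters left out ...]
  0.17  0.02  0.23  0.23  0.02   -     -     -     -  
side 0.1   -    0.47  0.47  0.02  0.00  0.18  0.19  0.01  0.01   -     -     -  
side 0.2   -    0.47  0.48 -0.07   -    0.01  0.02  0.04  0.05   -     -     -  
side 0.3   -    0.37  0.37  0.00  0.01  0.01  0.02  0.02  0.04   -     -     -  
side 0.4   -    0.00  0.01  0.01  0.11  0.08  0.01  0.01  0.01   -    0.54   -  
side 0.5  0.04  0.01  0.08  0.08  0.12  0.06  0.10  0.10  0.53  0.53  0.54   -  
side 0.6  0.04  0.01  0.00  0.50  0.12  0.51  0.52  0.52  0.52   -     -     -  
side 0.7  0.47  0.48  0.00  0.50  0.02  0.00   -     -     -     -     -     -  
side 0.8  0.47  0.48   -     -     -     -     -     -     -     -     -     -
```

The scene picture shows the round coaster at about (278,195), with its slats facing the camera, so it leans toward -y. The square coaster is at (330,187) and the rack at (343,248). The tine fit puts the rack at (0.537, -0.2735), yaw -85.3, with residuals under 0.6 px, and the depth readings agree. The disc's mid-plane and 20.5° lean match the figures given.

I'll turn the tool to yaw -9.8 and cross over to the rest.

```bash
python3 -m creep '[[70,0,0,0,-0.09],[70,0,0,0,-0.09],[70,0,0,0,-0.085],[70,10,18,0,0],[70,17,28,0,0],[70,17,28,0,0],[70,17,28,0,0],[70,17,28,0,0],[70,17,28,0,0],[70,17,28,0,0]]' 30
```

```text
t: 1.48
position: [0.3141, 0.2941, 0.2403]
orientation: [179.9, 0.0, -8.5]
force: [1.1, 0.7, 0.3]
width: 0.0597
```

```bash
python3 -m creep '[[70,17,28,0,0],[70,17,28,0,0],[70,17,28,0,0],[70,17,28,0,0],[70,17,28,0,0],[70,17,28,0,0],[70,17,28,0,0],[70,17,28,0,0]]'
```

```text
t: 2.15
position: [0.4176, 0.0397, 0.2429]
orientation: [-179.7, -0.3, -8.3]
force: [1.8, 0.5, 0.7]
width: 0.0598
```

```bash
python3 -m creep '[[70,13,25,0,0.012],[70,13,25,0,0.012],[70,13,25,10,0],[70,13,25,10,0],[70,13,25,10,0],[70,8,15,0,0],[70,0,0,0,0],[70,0,0,0,0]]'
python3 - <<'E'
from h import *
print(status.get_state()['position'],status.get_state()['orientation'])
p,d=imaging.grab_frame("wrist"); cv2.imwrite("pics/w1.png",p)
p,d=imaging.grab_frame("side"); cv2.imwrite("pics/s1.png",p)
E
```

```text
t: 2.82
position: [0.4697, -0.1243, 0.2123]
orientation: [-179.7, -0.5, -10.2]
force: [-0.8, -0.0, -0.1]
width: 0.0599
[ 0.46973176 -0.12430539  0.21227155] [-179.68643832   -0.47919674  -10.22973651]
```

View pics/w1.png

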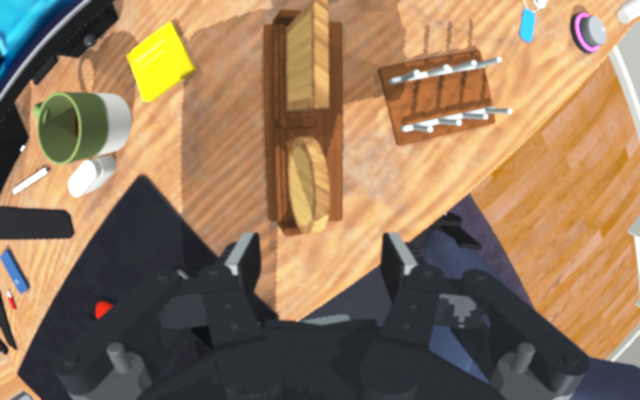

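View pics/s1.png

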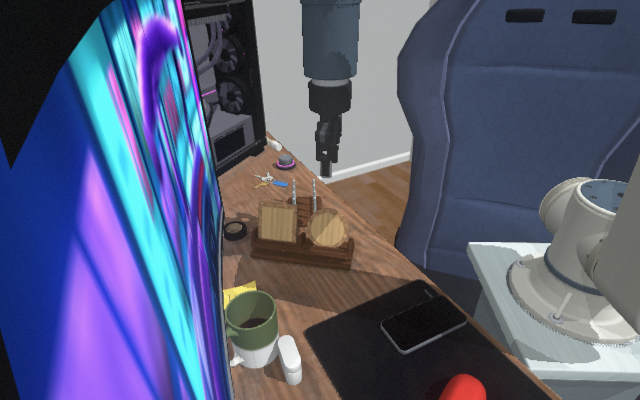

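The wrist picture has the disc's top rim at about (318,185), between the open pads at columns 250 and 392, so the jaws are centred on it. The side view shows the gripper directly above the round coaster. Descending.

```bash
python3 -m creep '[[70,0,-2,28,-0.007],[70,0,0,28,0],[70,0,0,25,0],[70,0,0,18,0],[70,0,0,10,0],[70,0,0,5,0],[70,0,0,0,0]]'
python3 - <<'E'
from h import *
print(status.get_state()['position'])
p,d=imaging.grab_frame("side"); a=cv2.resize(p[90:280,215:405],None,fx=3,fy=3,interpolation=cv2.INTER_CUBIC)
p,d=imaging.grab_frame("wrist");b=cv2.resize(p[100:350,200:440],(576,600)); cv2.imwrite("pics/w2.png",b); cv2.imwrite('pics/s2.png',a)
E
```

```text
t: 3.5
position: [0.4742, -0.1146, 0.0995]
orientation: [-179.5, -1.2, -9.2]
force: [-0.1, -0.4, 0.9]
width: 0.0596
[ 0.47417615 -0.11459138  0.09949218]
```

```bash
python3 -m creep '[[70,-2,4,2,0.005],[70,-1,4,2,0.005],[70,0,0,0,0]]'
python3 - <<'E'
from h import *
print(status.get_state()['position'])
p,d=imaging.grab_frame("side"); a=cv2.resize(p[90:280,215:405],None,fx=3,fy=3,interpolation=cv2.INTER_CUBIC)
p,d=imaging.grab_frame("wrist");b=cv2.resize(p[100:350,200:440],(576,600)); cv2.imwrite("pics/w3.png",b); cv2.imwrite('pics/s3.png',a)
E
```

```text
t: 3.85
position: [0.4727, -0.1224, 0.0994]
orientation: [-179.5, -1.7, -9.7]
force: [-0.1, 0.1, -0.5]
width: 0.0597
[ 0.47268157 -0.12241632  0.09935602]
```

View pics/w3.png

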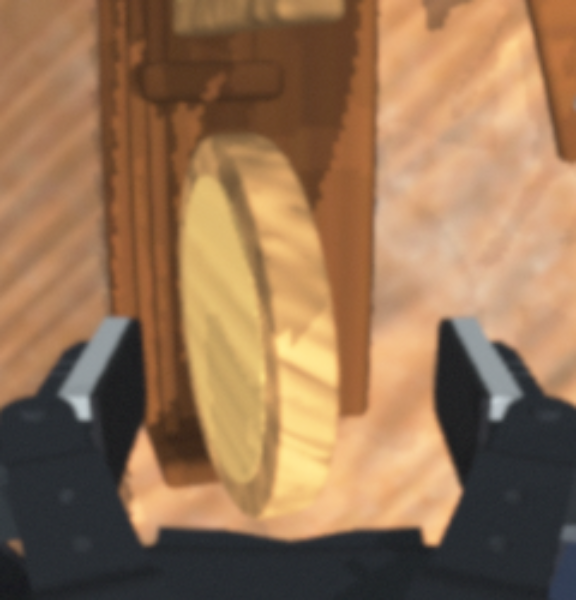

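View pics/s3.png

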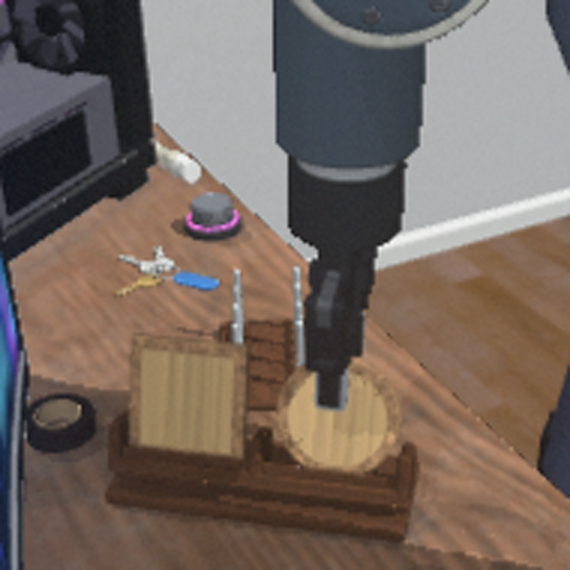

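The wrist crop has the disc between the pads, and the side crop shows the finger over the disc's upper half about 3 mm to +x. I'll shift by that amount, go slightly lower and close.

```bash
python3 -m creep '[[70,-5,0,3,0],[50,0,0,2,0],[30,0,0,0,0],[0,0,0,0,0],[0,0,0,0,0],[0,0,0,0,0],[0,0,0,0,0]]' 30
python3 - <<'E'
from h import *
s=status.get_state();print(s['position'],s['orientation'],s['force'],s['width'])
p,d=imaging.grab_frame("side"); a=cv2.resize(p[90:280,215:405],None,fx=3,fy=3,interpolation=cv2.INTER_CUBIC)
cv2.imwrite('pics/s4.png',a)
p,d=imaging.grab_frame("wrist");b=cv2.resize(p[100:350,200:440],(576,600)); cv2.imwrite("pics/w4.png",b);
E
```

```text
t: 4.53
position: [0.4704, -0.1184, 0.0966]
orientation: [-179.1, -2.1, -9.8]
force: [-1.4, 4.5, 7.2]
width: 0.0185
[ 0.47042476 -0.11836715  0.09656732] [-179.07049418   -2.09899943   -9.77707   ] [-1.37310746  4.4519637   7.18299599] 0.018495473511343972
```

View pics/w4.png

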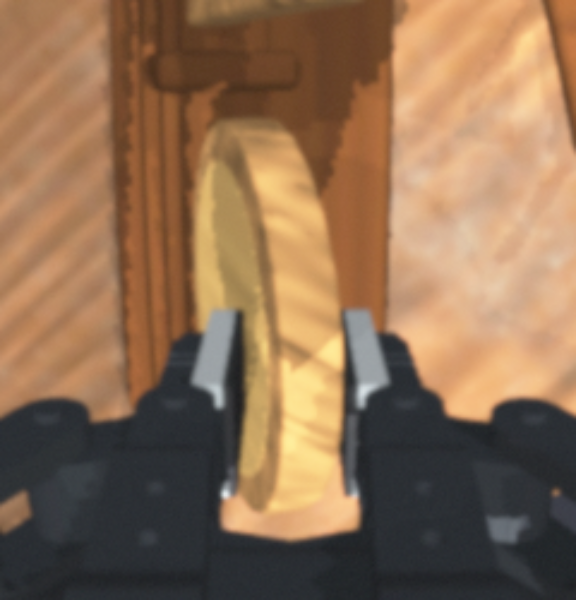

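View pics/s4.png

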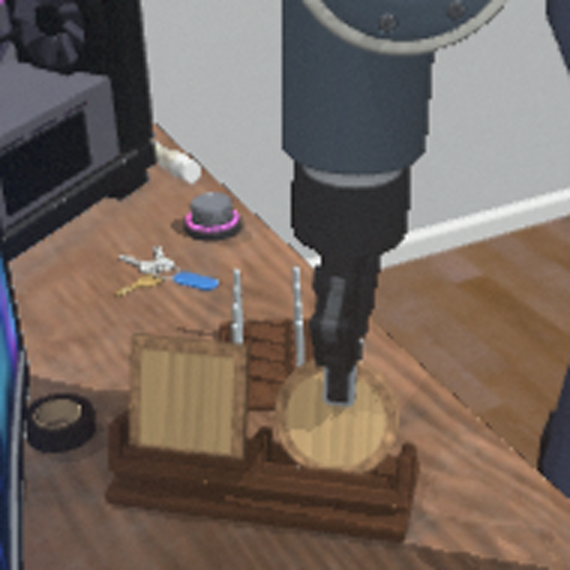

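It's pinched at 18.5 mm, still tilted, as expected before lift-out. I'll ease it out along its own slope past the lip.

```bash
python3 -m creep '[[0,0,1.4,-4,0],[0,0,1.4,-4,0],[0,0,1.4,-4,0],[0,0,0,0,0]]' 30
python3 - <<'E'
from h import *
s=status.get_state();print(s['position'],s['orientation'],s['force'],s['width'])
p,d=imaging.grab_frame("side"); a=cv2.resize(p[90:280,215:405],None,fx=3,fy=3,interpolation=cv2.INTER_CUBIC)
cv2.imwrite('pics/s5.png',a)
E
```

```text
t: 4.97
position: [0.4709, -0.115, 0.1078]
orientation: [-178.2, -2.2, -10.0]
force: [-0.7, 6.5, 6.3]
width: 0.0148
[ 0.4708818  -0.11498058  0.10779585] [-178.18796357   -2.20563028   -9.97065734] [-0.70849642  6.50471108  6.30553049] 0.014845517240107476
```

View pics/s5.png

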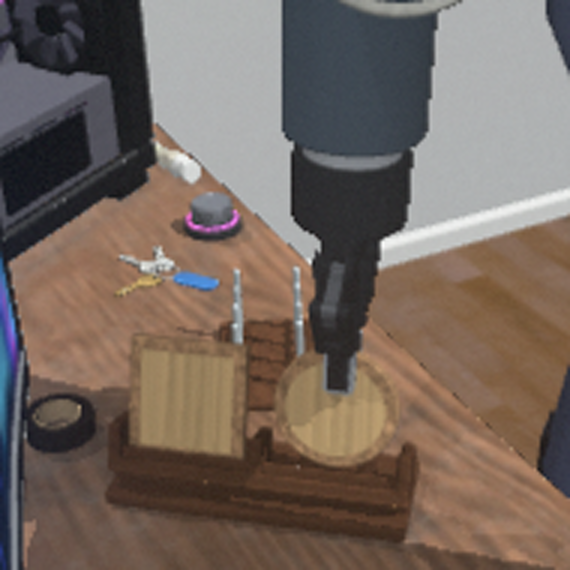

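```bash
python3 -m creep '[[0,0,-3,-3,0],[0,0,-4,-4,0],[0,0,-3,-5,0],[0,0,0,-10,0],[0,0,0,-20,0],[0,0,0,-25,0],[0,0,0,-20,0],[0,0,0,0,0]]' 30
python3 - <<'E'
from h import *
s=status.get_state();print(s['position'],s['orientation'],s['force'],s['width'])
p,d=imaging.grab_frame("side"); a=cv2.resize(p[90:280,215:405],None,fx=3,fy=3,interpolation=cv2.INTER_CUBIC)
cv2.imwrite('pics/s6.png',a);np.savez('s6.npz',d=d)
p,d=imaging.grab_frame("scene"); a=cv2.resize(p[80:280,200:420],None,fx=3,fy=3,interpolation=cv2.INTER_CUBIC)
cv2.imwrite('pics/c6.png',a);np.savez('c6.npz',d=d)
E
```

```text
t: 5.68
position: [0.4673, -0.1048, 0.1974]
orientation: [-178.1, -1.8, -10.0]
force: [-0.0, 0.0, 0.2]
width: 0.0117
[ 0.46729861 -0.10479759  0.19736261] [-178.1275234    -1.84496566   -9.96182669] [-0.00398678  0.00674484  0.17672665] 0.011670109336104203
```

View pics/s6.png

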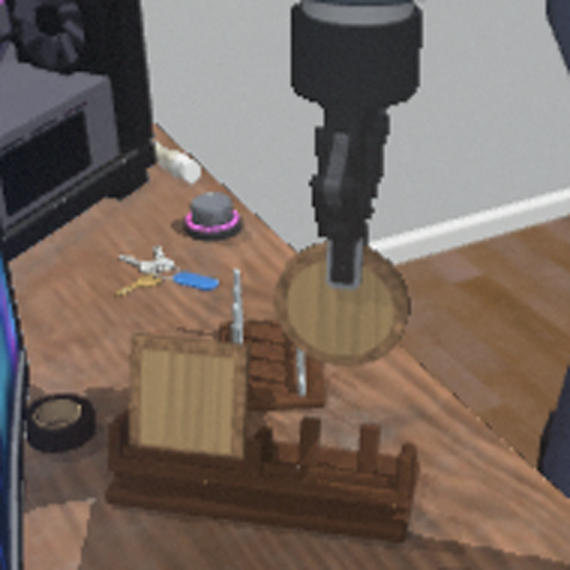

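View pics/c6.png

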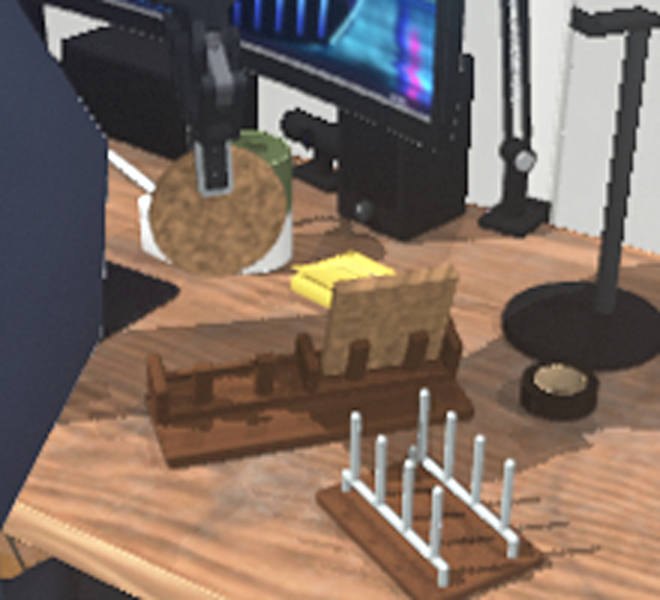

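The disc is clear of the rest and held flush, with the opening at 11.7 mm and no outside force. The square coaster hasn't moved. Next is measuring how the disc sits in the grip.

```bash
cat > disc.py <<'E'
from h import *
from scipy.spatial.transform import Rotation as Ro
from scipy.optimize import minimize
def disc(cam,d,s):
    W=cloud(cam,d); T=s['position']; R=Ro.from_euler('xyz',s['orientation'],degrees=True).as_matrix()
    L=(W-T)@R   # tool coords
    m=(abs(L[...,1])<.02)&(abs(L[...,0])<.07)&(L[...,2]>-.03)&(L[...,2]<.09)
    w=L[m]
    fl=w[(w[:,2]>.015)|(abs(w[:,0])>.016)]
    for k in range(4):
        c=fl.mean(0); n=np.linalg.svd(fl-c)[2][2]; e=(fl-c)@n; fl=fl[abs(e)<max(.0025,1.5*e.std())]
    n=n*np.sign(n[1])
    # circle extents: robust – directions free of fingers
    xz=fl[:,[0,2]]
    f=lambda p: -np.sum(np.hypot(xz[:,0]-p[0],xz[:,1]-p[1])<.044)+.1*np.sum(np.maximum(0,np.hypot(xz[:,0]-p[0],xz[:,1]-p[1])-.045)*1e3)
    p=min((minimize(f,[a,b],method='Nelder-Mead',options=dict(initial_simplex=[[a,b],[a+.004,b],[a,b+.004]])) for a in(-.005,.005) for b in(.02,.03,.036)),key=lambda q:q.fun).x
    # extents
    print(cam,'N',len(fl),'plane y at centre',c[1]-((p[0]-c[0])*n[0]+(p[1]-c[2])*n[2])/n[1],'n_tool',n.round(3),'n_world',(R@n).round(3),'centre xz',p.round(4),'ext',np.percentile(xz,[.5,99.5],axis=0).round(4).tolist())
E
python3 - <<'E'
from disc import *
s=status.get_state()
for c,f in(('side','s6.npz'),('scene','c6.npz')): disc(c,np.load(f)['d'],s)
E
```

```text
side N 1091 plane y at centre -0.0035407744666495302 n_tool [0.003 1.    0.008] n_world [-0.17  -0.985 -0.041] centre xz [0.0018 0.0247] ext [[-0.0412, -0.0143], [0.0444, 0.0677]]
scene N 1179 plane y at centre 0.006949927652057873 n_tool [-0.001  1.     0.004] n_world [-0.174 -0.984 -0.038] centre xz [0.0032 0.0279] ext [[-0.0394, -0.0112], [0.0465, 0.0714]]
```

Run:
```python
from h import *
for c,f in(('side','side.npz'),('scene','scene.npz')):
    W=cloud(c,np.load(f)['d']).reshape(-1,3); k=W[(W[:,0]>.4)&(W[:,0]<.85)&(W[:,1]>-.5)&(W[:,1]<.05)&(W[:,2]>.2)&(W[:,2]<.8)]
    for x0 in np.arange(.4,.85,.05):
        q=k[(k[:,0]>=x0)&(k[:,0]<x0+.05)]
        if len(q)>3: print(c,x0.round(2),len(q),q.min(0).round(2),q.max(0).round(2))
W=cloud('side',np.load('s6.npz')['d']).reshape(-1,3); k=W[(abs(W[:,0]-.467)<.15)&(abs(W[:,1]+.1)<.12)&(W[:,2]>.22)]; print(np.percentile(k,[1,99],axis=0).round(3))
```

```text
side 0.6 441 [ 0.65 -0.24  0.2 ] [0.65 0.05 0.51]
side 0.65 2435 [ 0.65 -0.24  0.2 ] [0.7  0.04 0.51]
side 0.75 323 [ 0.76 -0.5   0.23] [ 0.8  -0.41  0.48]
side 0.8 411 [ 0.8 -0.5  0.2] [ 0.83 -0.42  0.48]
scene 0.6 132 [0.65 0.04 0.2 ] [0.65 0.05 0.41]
scene 0.65 3778 [ 0.65 -0.05  0.2 ] [0.69 0.05 0.42]
scene 0.7 72 [ 0.74 -0.12  0.24] [ 0.75 -0.09  0.26]
scene 0.75 713 [ 0.75 -0.5   0.2 ] [ 0.8  -0.09  0.47]
scene 0.8 3621 [ 0.8 -0.5  0.2] [ 0.85 -0.09  0.46]
[[ 0.413 -0.114  0.24 ]
 [ 0.499 -0.048  0.499]]
```

```bash
python3 -m creep '[[0,6,10,0,-0.03],[0,9,20,0,-0.03],[0,9,20,2,-0.03],[0,9,20,2,-0.03],[0,9,20,2,-0.03],[0,9,20,2,-0.03],[0,9,20,2,-0.03],[0,6,12,2,-0.02],[0,0,0,0,0],[0,0,0,0,0]]' 40
```

```text
t: 6.62
position: [0.5177, -0.2546, 0.1642]
orientation: [-178.1, -0.6, 3.9]
force: [-0.7, 0.6, -0.8]
width: 0.011
```

```bash
python3 -m creep '[[0,6,8,-2,-0.014],[0,6,8,0,0],[0,3,3,0,0],[0,0,0,0,0],[0,0,0,0,0]]' 40;  python3 - <<'E'
from disc import *
s=status.get_state();print(s['position'],s['orientation'],s['force'])
for c in('side','scene'):
    p,d=imaging.grab_frame(c); disc(c,d,s)
    if c=='scene': cv2.imwrite('pics/c7.png',cv2.resize(p[80:290,260:440],None,fx=3.5,fy=2.8,interpolation=cv2.INTER_CUBIC))
p,d=imaging.grab_frame('wrist'); cv2.imwrite('pics/w7.png',p)
E
```

```text
t: 7.03
position: [0.5326, -0.2706, 0.1626]
orientation: [-177.9, -0.3, 4.6]
force: [-0.5, 0.8, -1.8]
width: 0.0117
[ 0.53257421 -0.27055109  0.16257089] [-177.93014549   -0.2634252     4.60412008] [-0.45821751  0.79460965 -1.82246075]
side N 757 plane y at centre -0.004487649808481786 n_tool [-0.002  1.     0.006] n_world [ 0.078 -0.996 -0.042] centre xz [-0.0009  0.0283] ext [[-0.0438, -0.0104], [0.0427, 0.0723]]
scene N 1152 plane y at centre 0.006841394158174078 n_tool [-0.003  1.     0.006] n_world [ 0.077 -0.996 -0.042] centre xz [0.0009 0.0299] ext [[-0.0418, -0.009], [0.0448, 0.0728]]
```

View pics/c7.png

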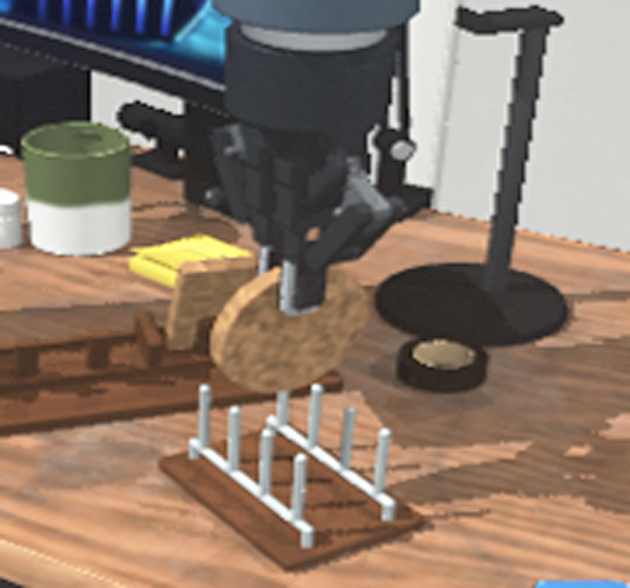

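View pics/w7.png

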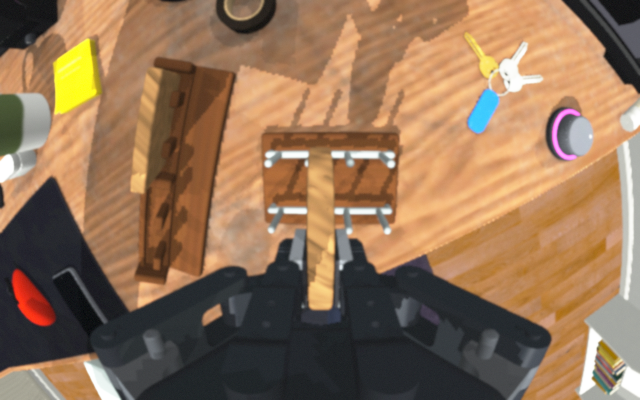

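The scene picture shows the disc above the middle gap, with its bottom at about (280,390) in the crop, above the tine tips. The wrist view has it between tine pairs 2 and 3. It needs about +4 mm in tool x and +3 mm in tool y, so I'll correct that and go down in stages.

```bash
python3 -m creep '[[0,3,2,1,0],[0,1.5,1.5,3,0],[0,0,0,3,0],[0,0,0,0,0]]' 40
```

```text
t: 7.52
position: [0.5377, -0.273, 0.156]
orientation: [-178.0, -0.4, 4.7]
force: [-0.0, 0.4, -1.3]
width: 0.011
```

```bash
python3 -m creep '[[0,0,0,6,0],[0,0,0,8,0],[0,0,0,0,0]]' 40
python3 - <<'E'
from disc import *
s=status.get_state();print(s['position'],s['orientation'],s['force'])
for c in('side','scene'):
    p,d=imaging.grab_frame(c); disc(c,d,s)
    if c=='scene': cv2.imwrite('pics/c8.png',cv2.resize(p[130:290,290:410],None,fx=5,fy=3.7,interpolation=cv2.INTER_CUBIC))
E
```

```text
t: 7.77
position: [0.5376, -0.2723, 0.1404]
orientation: [-177.9, -0.4, 4.6]
force: [-0.0, 0.2, -1.6]
width: 0.0111
[ 0.53762549 -0.27229979  0.14040018] [-177.94366779   -0.36622335    4.64545812] [-0.04586667  0.24474315 -1.57905055]
side N 720 plane y at centre -0.004327743807888858 n_tool [0.003 1.    0.012] n_world [ 0.084 -0.995 -0.047] centre xz [-0.0008  0.0286] ext [[-0.0437, -0.01], [0.0416, 0.0712]]
scene N 1081 plane y at centre 0.007185671907035137 n_tool [-0.004  1.     0.006] n_world [ 0.077 -0.996 -0.041] centre xz [0.0017 0.0281] ext [[-0.0416, -0.009], [0.0444, 0.0718]]
```

View pics/c8.png

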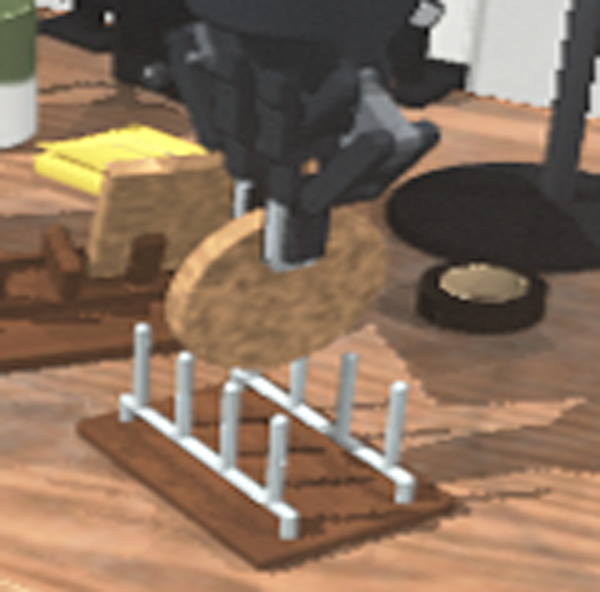

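```bash
python3 -m creep '[[0,0,1,7,0],[0,0,0.5,8,0],[0,0,0.5,8,0],[0,0,0,6,0],[0,0,0,0,0]]' 40
python3 - <<'E'
from disc import *
s=status.get_state();print(s['position'],s['orientation'],s['force'])
p,d=imaging.grab_frame('scene'); disc('scene',d,s)
cv2.imwrite('pics/c9.png',cv2.resize(p[130:290,290:410],None,fx=5,fy=3.7,interpolation=cv2.INTER_CUBIC))
p,d=imaging.grab_frame('wrist'); cv2.imwrite('pics/w9.png',cv2.resize(p[50:350,200:440],None,fx=2,fy=2))
E
```

```text
t: 8.28
position: [0.5387, -0.274, 0.1102]
orientation: [-178.0, -0.5, 4.7]
force: [0.3, 0.3, -0.9]
width: 0.0109
[ 0.53870417 -0.27398235  0.11023051] [-178.04140137   -0.50273672    4.65732102] [ 0.28806171  0.27332215 -0.86183228]
scene N 967 plane y at centre 0.006838723524500909 n_tool [-0.004  1.     0.005] n_world [ 0.077 -0.996 -0.039] centre xz [0.0009 0.0293] ext [[-0.0422, -0.0084], [0.0449, 0.0861]]
```

View pics/c9.png

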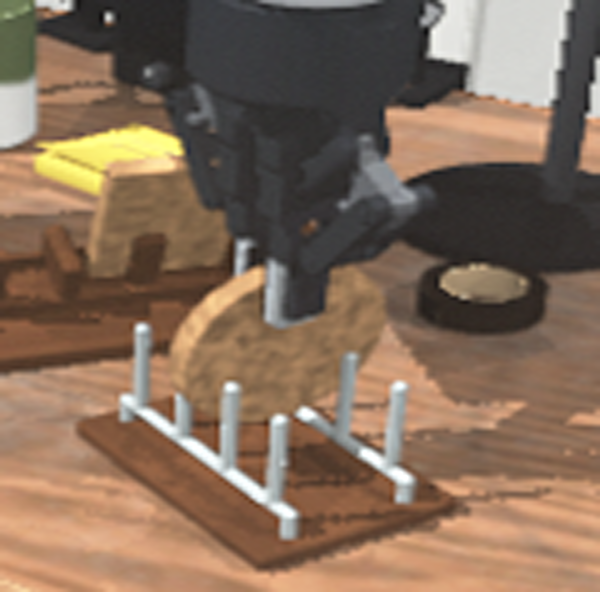

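View pics/w9.png

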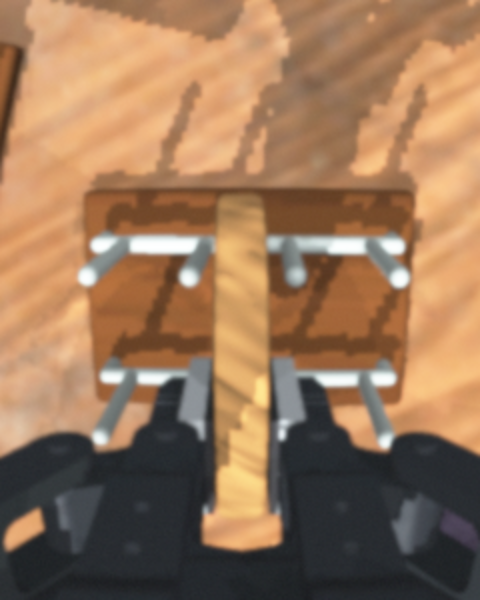

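The disc is in the middle gap. The scene crop shows it in front of tine 2 and behind tine 3, and the wrist crop has it centred between the far tines at columns 190 and 293. Next I'll lower it to the rails and watch the force.

```bash
python3 -m creep '[[0,-1,0,6,0],[0,-0.5,0,5,0],[0,0,0,3,0],[0,0,0,0,0]]' 40
```

```text
t: 8.72
position: [0.5384, -0.2743, 0.0972]
orientation: [-178.2, -0.7, 4.7]
force: [-0.4, -0.2, -1.6]
width: 0.0111
```

```bash
python3 -m creep '[[0,-1,-0.5,3,0],[0,0,0,2,0],[0,0,0,2,0],[0,0,0,0,0]]' 40
```

```text
t: 9.05
position: [0.5379, -0.2743, 0.0949]
orientation: [-178.4, -0.9, 4.8]
force: [-0.5, -0.2, 0.1]
width: 0.0114
```

```bash
python3 -m creep '[[0,0,0,3,0],[0,0,0,3,0],[0,0,0,0,0]]' 40; python3 -m creep '[[0,0,0,3,0],[0,0,0,3,0],[0,0,0,0,0]]' 40
```

```text
t: 9.3
position: [0.5386, -0.275, 0.0952]
orientation: [-178.6, -1.1, 4.9]
force: [-0.6, 0.1, -1.7]
width: 0.0113
t: 9.55
position: [0.5393, -0.2759, 0.0955]
orientation: [-178.9, -1.4, 5.1]
force: [1.0, -0.1, -2.2]
width: 0.0111
```

Run:
```python
from disc import *
s=status.get_state();print(s['position'],s['orientation'],s['force'],s['wrist_torque'])
p,d=imaging.grab_frame('scene'); disc('scene',d,s)
cv2.imwrite('pics/c10.png',cv2.resize(p[130:290,290:410],None,fx=5,fy=3.7,interpolation=cv2.INTER_CUBIC))
p,d=imaging.grab_frame('wrist'); cv2.imwrite('pics/w10.png',cv2.resize(p[50:350,200:440],None,fx=2,fy=2))
```

```text
[ 0.5393242  -0.27586632  0.09548115] [-178.86557885   -1.3805523     5.06094054] [ 0.996701   -0.14436445 -2.21198012] [-0.05270406  0.10133397 -0.00833061]
scene N 930 plane y at centre 0.0067334617034439485 n_tool [-0.013  1.     0.001] n_world [ 0.076 -0.997 -0.021] centre xz [0.0006 0.0294] ext [[-0.0453, -0.0077], [0.0443, 0.0869]]
```

View pics/c10.png

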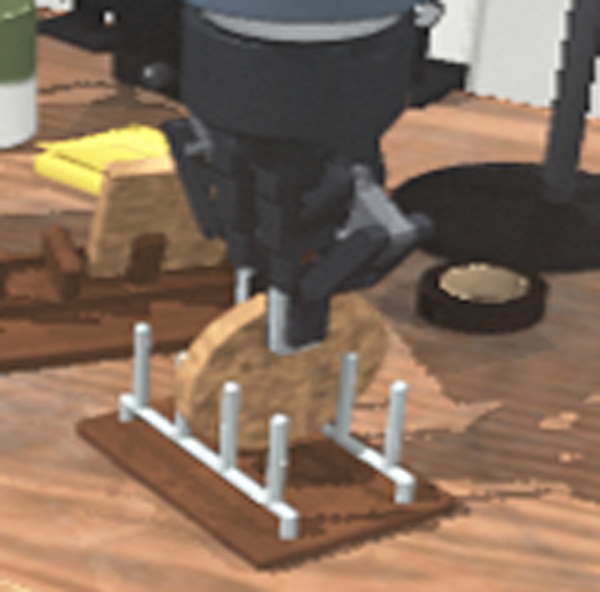

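View pics/w10.png

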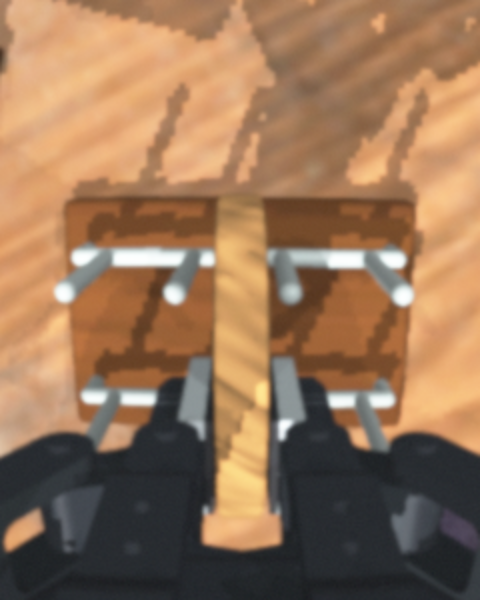

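Run:
```python
from disc import *
s=status.get_state();print(s['joints'].round(2),s['effort'].round(2),s['joint_velocities'].round(2))
for c in('side','scene'):
    p,d=imaging.grab_frame(c); cv2.imwrite(f'pics/{c}11.png',p)
```

```text
[-13.24  25.14   0.14  -1.67 -64.04 109.02] [-3.000e-02 -4.327e+01  2.027e+01  4.300e+00  5.900e-01 -2.000e-02] [-0.07  0.17  0.2   0.15 -0.17  0.  ]
```

View pics/side11.png

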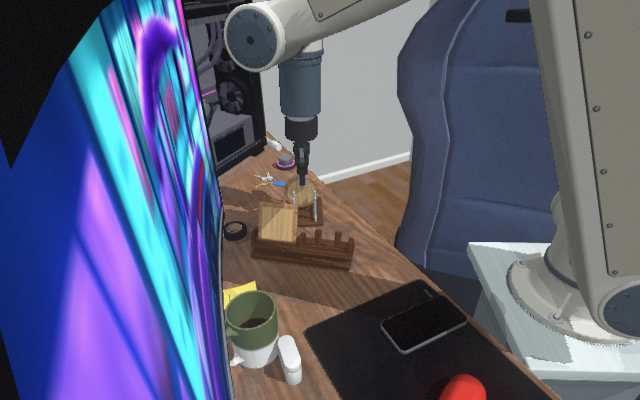

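View pics/scene11.png

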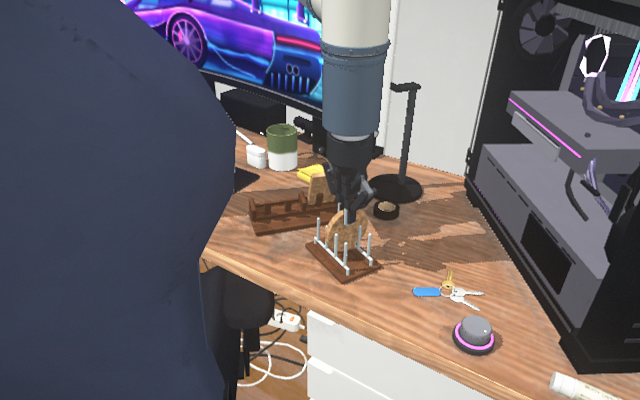

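Nothing is touching the arm in either view, and the wrist force shows no contact. At centre z about 0.067 the disc is about 4–5 mm above its seat, so the small steps simply aren't being carried out. I'll use one larger step, with the lateral correction in it.

```bash
python3 -m creep '[[0,-3,-3,6,0],[0,0,0,0,0]]' 40
```

```text
t: 9.92
position: [0.5399, -0.2764, 0.0959]
orientation: [-179.4, -1.9, 5.2]
force: [-0.5, 0.2, -1.5]
width: 0.011
```

Still no motion, and the trailing zero rows would relax any contact force before I read it. I'll make one small down row with no zero row and read the force under load.

```bash
python3 -m creep '[[0,0,0,4,0]]' 40
python3 - <<'E'
from disc import *
s=status.get_state();print(s['position'],s['force'],s['wrist_torque'],s['joints'].round(2),s['effort'].round(2),s['joint_velocities'].round(2))
E
```

```text
t: 10.0
position: [0.5409, -0.2775, 0.0953]
orientation: [-179.6, -2.0, 5.3]
force: [-11.5, 6.8, 34.4]
width: 0.011
[ 0.54088058 -0.27752667  0.09525157] [-11.54743022   6.7646073   34.41608651] [3.24002446 3.9713819  0.31615765] [-13.06  24.74  -0.7   -1.14 -62.76 108.86] [ -0.28 -27.4   15.99   2.38   4.48  -0.15] [ 0.26 -0.5  -1.88  1.6   3.16  0.15]
```

```bash
python3 -m creep '[[0,0,0,-2,0],[0,-2,-3,-4,0],[0,-1,0,0,0]]' 40
cat > wc.py <<'E'
from disc import *
def wcloud(d,s):
    P=imaging.camera_params('wrist'); T=np.array(P['tool_from_camera'])
    v,u=np.mgrid[0:400,0:640]; x=u-P['cx'];y=v-P['cy'];r=np.hypot(x,y)+1e-9; th=r/P['fx']
    X=np.stack([d*np.tan(th)*x/r,d*np.tan(th)*y/r,d],-1); X[d<=0]=np.nan
    L=X@T[:3,:3].T+T[:3,3]
    R=Ro.from_euler('xyz',s['orientation'],degrees=True).as_matrix()
    return L,L@R.T+s['position']
E
python3 - <<'E'
from wc import *
s=status.get_state();print(s['position'],s['orientation'],s['force'],s['wrist_torque'])
p,d=imaging.grab_frame('wrist'); np.savez('w12.npz',p=p,d=d); cv2.imwrite('pics/w12.png',cv2.resize(p[50:350,200:440],None,fx=2,fy=2))
L,W=wcloud(d,s)
def show(n,u,v):  # crop coords
    uu=int(u/2+200);vv=int(v/2+50); print(n,'tool',L[vv,uu].round(4),'world',W[vv,uu].round(4))
for n,u,v in (('farrail',110,258),('fartip2',174,292),('fartip3',290,293),('fartip1',65,290),('knuckL',45,420),('knuckL2',80,420),('knuckR',430,420),('padL',195,370),('discfar',240,210),('disc',240,300),('board',330,350),('body',150,470)): show(n,u,v)
p,d=imaging.grab_frame('scene'); disc('scene',d,s); np.savez('c12.npz',d=d)
W=cloud('scene',d);R=Ro.from_euler('xyz',s['orientation'],degrees=True).as_matrix(); T=(W-s['position'])@R
m=(abs(T[...,0])<.08)&(abs(T[...,1])<.08)&(T[...,2]<.02)&(T[...,2]>-.06)&(abs(T[...,1])>.012)
for lo in np.arange(-.06,.02,.01):
    q=T[m&(T[...,2]>lo)&(T[...,2]<lo+.01)]
    if len(q)>4: print(lo.round(3),len(q),np.percentile(q,[2,98],axis=0).round(3).tolist())
E
```

```text
t: 10.25
position: [0.5374, -0.2747, 0.1006]
orientation: [-179.6, -2.0, 5.3]
force: [-0.1, 0.0, -0.2]
width: 0.0116
[ 0.53735747 -0.27470299  0.10058991] [-179.58935377   -2.04098832    5.25942637] [-0.10336221  0.00271178 -0.21499252] [-0.05616117  0.18973151  0.02083704]
farrail tool [ 0.0216 -0.0416  0.0631] world [ 0.5572 -0.2306  0.0386]
fartip2 tool [ 0.0025 -0.0238  0.0906] world [ 0.5408 -0.2498  0.0103]
fartip3 tool [0.0197 0.0146 0.028 ] world [ 0.5593 -0.2872  0.0732]
fartip1 tool [ 0.0006 -0.0696  0.1001] world [ 0.5351 -0.2043  0.0011]
knuckL tool [-0.0569 -0.0836  0.0979] world [ 0.4765 -0.1957  0.0013]
knuckL2 tool [-0.056  -0.0671  0.0976] world [ 0.4789 -0.212   0.0016]
knuckR tool [-0.056   0.0823  0.0971] world [ 0.4925 -0.3608  0.001 ]
padL tool [ 0.0093 -0.0093 -0.0019] world [ 0.5457 -0.2646  0.1029]
discfar tool [0.0436 0.0011 0.0155] world [ 0.5814 -0.2717  0.0867]
disc tool [ 0.0277  0.0012 -0.0076] world [ 0.5647 -0.2735  0.1092]
board tool [-0.0201  0.0356  0.0888] world [ 0.5237 -0.311   0.0108]
body tool [ 0.0105 -0.0132 -0.0473] world [ 0.5449 -0.2611  0.1483]
scene N 947 plane y at centre 0.006800521231585009 n_tool [-0.005  1.     0.005] n_world [ 0.087 -0.996 -0.012] centre xz [0.0004 0.0305] ext [[-0.0436, -0.0075], [0.0433, 0.0896]]
-0.06 179 [[-0.018, -0.045, -0.06], [0.009, 0.053, -0.05]]
-0.05 124 [[-0.014, -0.04, -0.05], [0.009, 0.047, -0.04]]
-0.04 89 [[-0.014, -0.031, -0.04], [0.008, 0.041, -0.031]]
-0.03 27 [[-0.013, -0.015, -0.03], [0.004, 0.022, -0.02]]
-0.02 49 [[-0.012, 0.011, -0.019], [0.005, 0.022, -0.01]]
-0.01 55 [[-0.012, -0.018, -0.01], [0.005, 0.022, -0.0]]
0.0 29 [[-0.011, 0.013, 0.0], [0.006, 0.021, 0.01]]
0.01 7 [[-0.01, 0.012, 0.01], [0.006, 0.014, 0.012]]
```

View pics/w12.png

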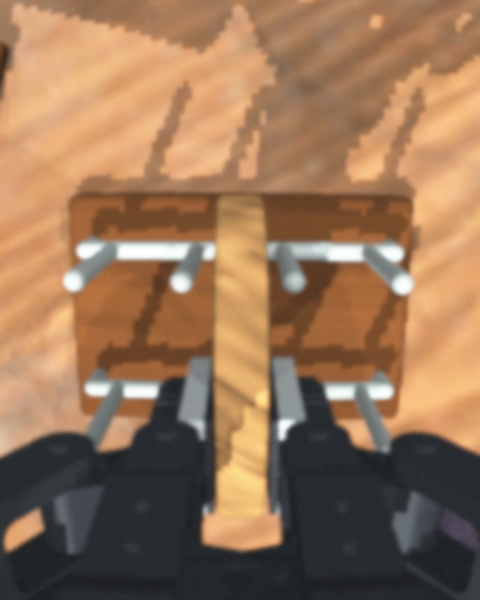

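```bash
cat >> wc.py <<'E'
def wproj(X,s):
    P=imaging.camera_params('wrist'); T=np.linalg.inv(np.array(P['tool_from_camera']))
    R=Ro.from_euler('xyz',s['orientation'],degrees=True).as_matrix()
    C=((np.atleast_2d(X)-s['position'])@R)@T[:3,:3].T+T[:3,3]
    rho=np.hypot(C[:,0],C[:,1]); th=np.arctan2(rho,C[:,2])
    return np.c_[P['cx']+P['fx']*th*C[:,0]/rho,P['cy']+P['fx']*th*C[:,1]/rho]
def rackpts(M,p):
    c,s=np.cos(p[2]),np.sin(p[2]); M=np.atleast_2d(M)
    return np.c_[M[:,0]*c-M[:,1]*s+p[0],M[:,0]*s+M[:,1]*c+p[1],M[:,2]]
E
python3 - <<'E'
from wc import *
from scipy.optimize import least_squares
s=status.get_state()
p=np.load('w12.npz')['p']
rp=[.5373,-.2735,np.radians(-85.3)]
# crop measured: (crop px)->img ; model points: tine tip centres (z~.073), board far corners z .010, rail ends
obs=[((75,280),(-.045,.026,.073)),((182,283),(-.015,.026,.073)),((290,283),(.015,.026,.073)),((402,283),(.045,.026,.073)),
     ((70,197),(-.065,.045,.010)),((411,196),(.065,.045,.010))]
uv=np.array([o[0] for o in obs])/2+[200,50]-.25; M=np.array([o[1] for o in obs])
print((wproj(rackpts(M,rp),s)-uv).round(1))
f=lambda q:(wproj(rackpts(M,q),s)-uv).ravel()
r=least_squares(f,rp);print(r.x[:2],np.degrees(r.x[2]),r.fun.reshape(-1,2).round(1))
# also allow tool z error
f=lambda q:(wproj(rackpts(M,q[:3])+[0,0,q[3]],s)-uv).ravel()
r=least_squares(f,rp+[0]);print(r.x,r.fun.reshape(-1,2).round(1))
# disc rim outline in wrist: top far end
from scipy.spatial.transform import Rotation as Ro
d=np.load('w12.npz')['d'];L,W=wcloud(d,s)
m=(abs(L[...,1]-.001)<.008)&(L[...,0]>.015)&(L[...,0]<.06)&(L[...,2]<.06)
q=L[m]; 
g=lambda a:np.hypot(q[:,0]-a[0],q[:,2]-a[1])-.045
rr=least_squares(g,[0,.028],loss='soft_l1',f_scale=.001);print('disc rim fit tool xz',rr.x,len(q),np.abs(rr.fun).mean(), 'y',np.percentile(q[:,1],[2,50,98]))
E
```

```text
[[-2.9 -5.1]
 [-2.3 -6.1]
 [-0.1 -5.5]
 [-1.2 -4.6]
 [-3.3 -5.3]
 [ 1.2 -2.9]]
[ 0.53441739 -0.27490144] -84.76497783162155 [[-1.   1. ]
 [-0.5 -0.4]
 [ 1.5 -0.2]
 [ 0.1  0. ]
 [-2.3 -0.5]
 [ 2.   0.3]]
[ 0.53387394 -0.27491248 -1.47947265 -0.00298672] [[ 0.4  0.8]
 [-0.  -0.6]
 [ 1.  -0.4]
 [-1.3 -0.2]
 [-1.2 -0.1]
 [ 0.9  0.7]]
disc rim fit tool xz [ 0.04904574 -0.04470508] 3051 0.004988668560615289 y [-0.00681466  0.00021399  0.00885998]
```

The wrist view puts the rack about 3 mm farther to -x than the scene fit did. Under load the force was -11.5 N in x and +34 N in z, which fits the disc landing on the +x rail first, off-centre. I'll shift about 4 mm toward -x and lower again, reading the force under load.

```bash
python3 -m creep '[[0,-2,-1,0,0],[0,-2,-1,0,0],[0,0,0,0,0]]' 40;  python3 -m creep '[[0,0,0,3,0],[0,0,0,3,0]]' 40
```

```text
t: 10.6
position: [0.5315, -0.2725, 0.097]
orientation: [-179.4, -1.8, 5.2]
force: [0.6, -0.0, -1.3]
width: 0.0111
t: 10.77
position: [0.5328, -0.2729, 0.0919]
orientation: [-179.5, -1.9, 5.3]
force: [4.2, 1.9, 9.1]
width: 0.0114
```

```bash
python3 -m creep '[[0,1.5,0,1,0],[0,0,0,2,0]]' 40
python3 - <<'E'
from wc import *
s=status.get_state();print(s['position'],s['orientation'],s['force'])
p,d=imaging.grab_frame('wrist'); cv2.imwrite('pics/w13.png',cv2.resize(p[50:350,200:440],None,fx=2,fy=2))
p,d=imaging.grab_frame('scene'); disc('scene',d,s)
cv2.imwrite('pics/c13.png',cv2.resize(p[130:290,290:410],None,fx=5,fy=3.7,interpolation=cv2.INTER_CUBIC))
E
```

```text
t: 10.93
position: [0.5334, -0.2732, 0.0918]
orientation: [-179.6, -1.8, 5.3]
force: [-6.2, 5.2, 17.6]
width: 0.0112
[ 0.53344311 -0.27319894  0.0917875 ] [-179.63654723   -1.8332732     5.33729566] [-6.20041166  5.20772714 17.64175906]
scene N 976 plane y at centre 0.006551742975554936 n_tool [-0.009  1.     0.006] n_world [ 0.084 -0.996 -0.013] centre xz [0.0007 0.0298] ext [[-0.0582, -0.009], [0.0443, 0.0895]]
```

View pics/c13.png

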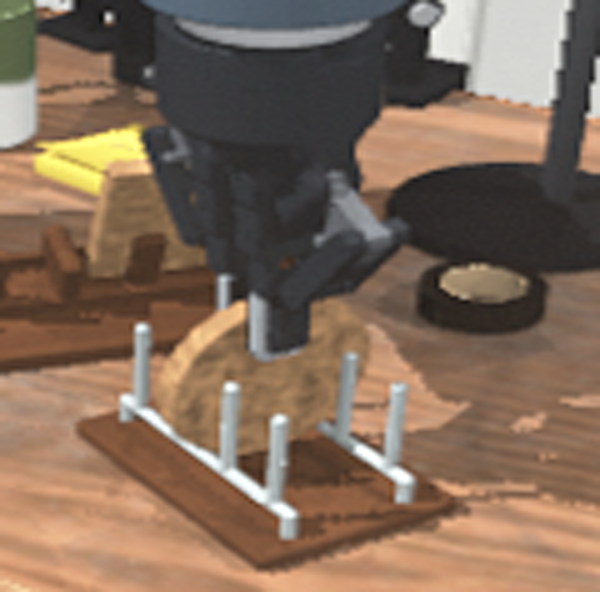

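View pics/w13.png

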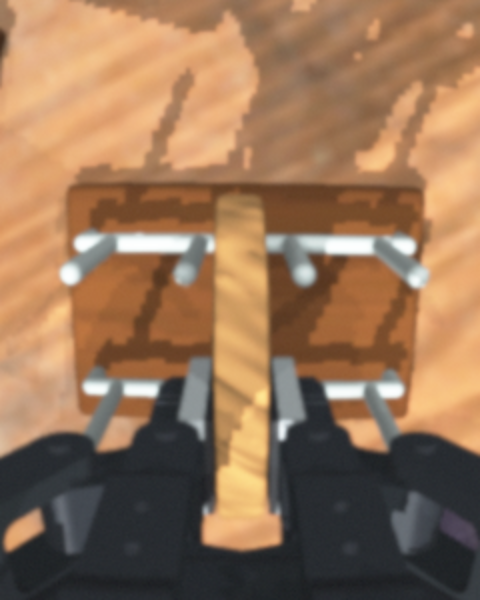

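Now it's seated. The centre is at z about 0.062, it bears on both rails with Fx switching sign as I nudged it, it's centred between tines 2 and 3, and the tilt is under 1°. Relaxing and releasing.

```bash
python3 -m creep '[[0,0,0,0,0],[0,0,0,0,0],[18,0,0,0,0],[24,0,0,0,0],[32,0,0,0,0],[40,0,0,0,0],[50,0,0,0,0],[50,0,0,0,0]]' 20
python3 - <<'E'
from wc import *
s=status.get_state();print(s['position'],s['orientation'],s['force'],s['width'])
p,d=imaging.grab_frame('wrist'); cv2.imwrite('pics/w14.png',cv2.resize(p[50:350,200:440],None,fx=2,fy=2))
p,d=imaging.grab_frame('scene'); disc('scene',d,s)
cv2.imwrite('pics/c14.png',cv2.resize(p[130:290,290:410],None,fx=5,fy=3.7,interpolation=cv2.INTER_CUBIC))
E
```

```text
t: 11.7
position: [0.5337, -0.2732, 0.0912]
orientation: [-179.6, -1.9, 5.3]
force: [-0.1, 0.3, 0.2]
width: 0.0425
[ 0.53369956 -0.27321166  0.0912344 ] [-179.64577657   -1.87595371    5.33952168] [-0.13676725  0.34238442  0.15759649] 0.042533333846634
scene N 846 plane y at centre 0.007603186104795684 n_tool [-0.02  1.    0.  ] n_world [ 0.074 -0.997 -0.007] centre xz [-0.0011  0.0311] ext [[-0.0623, -0.0092], [0.0438, 0.0894]]
```

View pics/c14.png

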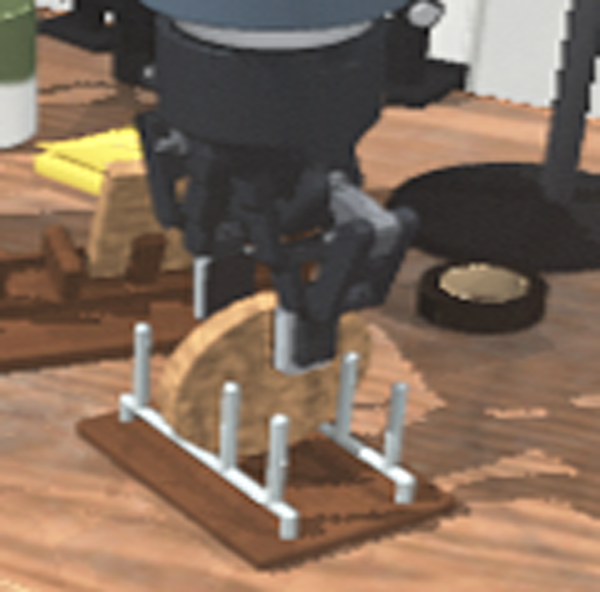

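View pics/w14.png

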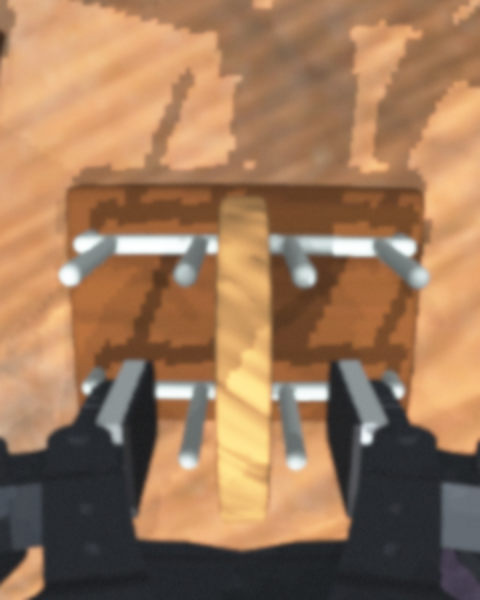

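The disc stands free and centred between all four inner tines; in the wrist crop it's at column 244, with near tines at 190 and 293. The pads are clear on both sides, so I'm going straight up.

```bash
python3 -m creep '[[50,0,0,-8,0],[50,0,0,-15,0],[50,0,0,-20,0],[50,0,0,-25,0],[50,0,0,-25,0],[50,0,0,-15,0],[50,0,0,0,0],[50,0,0,0,0]]' 20
python3 - <<'E'
from wc import *
s=status.get_state();print(s['position'],s['force'])
p,d=imaging.grab_frame('wrist'); cv2.imwrite('pics/w15.png',p)
p,d=imaging.grab_frame('scene')
cv2.imwrite('pics/c15.png',cv2.resize(p[130:290,240:420],None,fx=4,fy=3.7,interpolation=cv2.INTER_CUBIC))
W=cloud('scene',d); 
for nm,b in (('round',(.48,.60,-.31,-.24,.08,.12)),('square',(.53,.64,-.17,-.10,.065,.12))):
    q=W[(W[...,0]>b[0])&(W[...,0]<b[1])&(W[...,1]>b[2])&(W[...,1]<b[3])&(W[...,2]>b[4])&(W[...,2]<b[5])]
    c=q.mean(0)
    for k in range(3):
        c=q.mean(0);n=np.linalg.svd(q-c)[2][2];e=(q-c)@n;q=q[abs(e)<max(.0025,1.5*e.std())]
    print(nm,c.round(4),n.round(3),np.percentile(q,99.5,axis=0).round(4))
p,d=imaging.grab_frame('side'); cv2.imwrite('pics/s15.png',cv2.resize(p[150:280,215:365],None,fx=4.5,fy=4.5,interpolation=cv2.INTER_CUBIC))
E
```

```text
t: 12.47
position: [0.5291, -0.2745, 0.2073]
orientation: [-179.7, -1.8, 5.3]
force: [-0.2, -0.3, -0.2]
width: 0.0424
[ 0.52912616 -0.27453065  0.20729759] [-0.19270585 -0.28139633 -0.2149277 ]
round [ 0.5339 -0.2805  0.0924] [-0.082  0.995 -0.058] [ 0.574  -0.2763  0.1071]
square [ 0.5794 -0.1439  0.0894] [-0.17  -0.929 -0.329] [ 0.6242 -0.1286  0.1119]
```

View pics/c15.png

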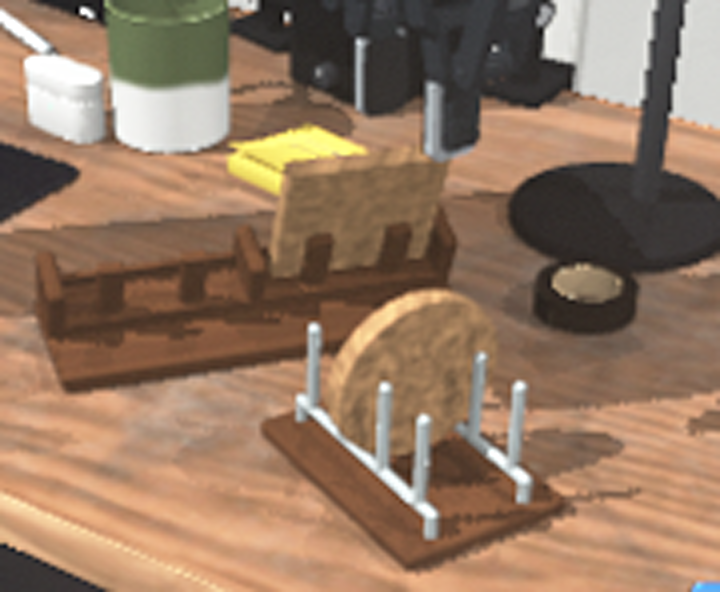

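View pics/s15.png

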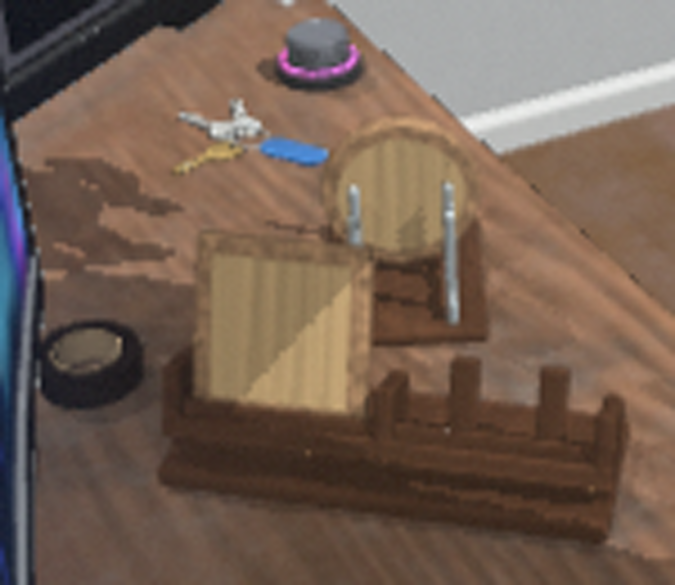

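Run:
```python
from h import *
for c in('scene','side','scene'):
    p,d=imaging.grab_frame(c);W=cloud(c,d)
    q=W[(W[...,0]>.49)&(W[...,0]<.58)&(abs(W[...,1]+.274+(W[...,0]-.535)*-.082)<.011)&(W[...,2]>.04)&(W[...,2]<.1)]
    for k in range(5):
        m=q.mean(0);n=np.linalg.svd(q-m)[2][2];e=(q-m)@n;q=q[abs(e)<max(.002,1.5*e.std())]
    print(c,len(q),m.round(4),n.round(3))
```

```text
scene 839 [ 0.5346 -0.2809  0.071 ] [-0.091  0.996 -0.001]
side 509 [ 0.5337 -0.2696  0.0705] [-0.09   0.996  0.002]
scene 838 [ 0.5346 -0.2809  0.0703] [-0.094  0.996  0.003]
```

```bash
python3 -c "
from cell import ticket,status
print(ticket.sign_off()); print(status.get_state()['t'])"
```

```text
the job is handed in; nothing more can be done
None
the job is handed in; nothing more can be done
```

The round coaster is standing upright in the middle gap of the rack, on both rails and released. The job was handed in at about 12.7 s; no verdict came back.

- **How it went:** I gripped the leaning disc by its upper rim, drew it out along its slope until it lay flush between the pads, and lowered it into the gap. Once it was seated I released it and raised the gripper straight up to TCP z = 0.207.
- **Final checks:** Plane fits from the scene and side cameras agree that the disc is upright within about 0.2°. Its mid-plane is at y = -0.275 and its top edge at z = 0.107, which is the seated height. The opened gripper reads no outside force and touches nothing. The square coaster is still in its place, with its plane unchanged within measuring error.
- **What disagreed:**
  - The scene-camera rack fit was about 3 mm off from the wrist view, so the first lowering landed on one rail only. The highest wrist force I read was about 37 N, and I did not read it during the earlier blocked down-steps. I then lifted, shifted about 4–6 mm and seated it properly.
  - One rougher fit, using only the top of the disc, suggested about 3° of tilt. The fuller fits from both cameras did not confirm it.

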